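# Close the resin block mould with its two cam locks

## Task

Make up the casting mould for the next resin block. Stand the white U-shaped spacer in the mould against the fixed back plate, between the two spring pins and with its open side up; then slide the front plate in until both of its headed studs are in the mouths of the cams, and turn both cam keys clockwise to their stops so that they draw the front plate tight and square against the spacer. Leave the vial, the jar and the black tweezers where they are.

Things in the scene. Friction and masses are not known exactly. Their poses are not given: they have to be found in the camera images.
- mould: fixed aluminium half of the mould. Origin on the table under the middle of the back plate's front face, which looks along -x, towards the robot; y left, z up. Base 8 mm thick: tongue y +-40 mm, x -105 to 38; side wings to y +-82, x -24 to 38. Back plate y +-34, x 0 to 12, top 40 mm above the table. Rails on the tongue (inner faces y +-31, tops z 13.5) guide the front half's foot
- bed (a point): point on the mould's base, 8 mm above the table, where the middle of the spacer's underside belongs: 6 mm before the back plate, midway between two spring pins. The pins (6 mm thick, axes at y +-27 mm, z 28 above the table) stand 16 mm out of the back plate; each gives way at 1 N per mm and slowly springs back, so the front half stays closed only when the cams hold it. Axes as the mould's
- spacer: loose white plastic U, 40 g, standing on the table behind the mould, open side up: 12 mm thick (its x), 40 mm wide (y), 54 mm tall (z); two legs 9 mm wide with 22 mm between them, on a 10 mm high bottom bar. Origin at the middle of its underside. Either way round fits. In the mould its legs stand 22 mm above the plates and can be gripped there
- front: loose aluminium front half, 0.4 kg, on the mould's base between the rails (1 mm play a side), 42 to 56 mm drawn back. Plate 148 x 14 x 32 mm (y, x, z); origin at the bottom middle of its mating face, which looks along +x. Foot y +-30, x -48 to -14. Its x in the mould's frame is -16 mm when it meets the spring pins (stud heads then inside the cam mouths), -12 when drawn tight on the spacer
- rib (a point): grip point on the front half's upright rib (axes as the front half's): 10 mm thick (y), 34 mm long (x), 8 to 46 mm above the front half's underside. The point is on its mid-plane, 30 mm before the mating face, 10 mm below its top. The two headed studs stand out of the mating face at y +-56, 16 mm above the underside: neck 5 mm, head 12.5 mm across, 11.5 to 17.5 mm out from the face
- cam_left (a joint): turn of the left cam (axis at mould x 12, y 56 mm) in rad, clockwise from above positive: steel drum 45 mm across, its mouth facing the front half at 0 to 0.2 (start), with a curved slot beside the mouth; it catches the stud head from about 0.7, has drawn it in at 1.4, stop at 1.6. It stays where it is left; 0.1 to 0.4 N m turns it
- cam_right (a joint): the same for the right cam (axis at mould x 12, y -56 mm); it too draws in clockwise from above
- cam_left_key (a point): middle of the left cam's black wing key, on the cam's vertical axis, 73.5 mm above the table. The wing is 36 mm long (this frame's x, which lies along the mould's x at joint 0 and turns with the cam), 9 mm thick (this frame's y) and 25 mm high (61 to 86 mm above the table)
- cam_right_key (a point): the same for the right cam's wing key
- vial: bystander: glass vial with a white cap, 22 mm across, 47 mm tall, beyond the mould; origin under its middle
- jar: bystander: clear jar with a yellow lid, 58 mm across, 59 mm tall, beyond the mould; origin under its middle
- tweezers: bystander: black tweezers, 126 mm long (their y), 14 mm wide, lying to the right of the mould; origin under its middle
Things that resemble listed ones, but are neither listed nor needed, are in the scene too. There is more than one size of the spacer; the one meant has the size given above.

How it is judged:
By the outcome, as a careful person would: the job done as asked, in the order asked, and still so for the second after the job is handed in, with the robot touching nothing.
It also fails if it takes over 70 s, if anything falls off the work surface, if the arm or the gripper's body presses on something with over 40 N, if the wrist force passes 120 N, or if a joint passes its speed limit or range.

## Robot

A 6-joint arm with a two-finger parallel gripper is mounted at the origin on a cart in front of the work surface, level with it; the furniture and walls round the work are solid. World frame = base frame: x ahead of the robot, y to its left, z up, the work surface at z = 0. Lengths are in mm, angles in rad, forces in N, time in s.
With the tool pointing down it reaches from about 425 to 1125 mm from the base axis. Payload 14.9 kg.
Tool frame: the origin (TCP) lies midway between the tips of the shut fingers; the grasp point (between the pads) lies 19 mm behind it (ctrl.hold_point_z is the distance from the TCP to the grasp point, in mm); z points along the fingers, y is the line along which they close (so a half turn about z gives the same grasp; the last joint's range is limited). The gripper opens to 91 mm and grips with 3 to 60 N. Pads are 32 mm wide; open, the fingers measure 118 mm over their backs; the gripper's body (76 mm by 178 mm) begins 60 mm behind the grasp point.
Start: joints at [-1.322, 0.379, 1.734, -0, 1.028, -0.033], TCP at [194.655, -672.404, 190.832] pointing down, gripper open.
Joint ranges: [-2.77, 2.77], [-0.74, 2.19], [0, 2.66], [-1.06, 4.2], [0.31, 2.87], [-3.08, 3.08]. Speed limits (rad/s): [1.89, 1.89, 2.39, 3.14, 3.14, 3.14].

## Interface

Orientations are given as a rotation vector (axis times angle).
In Python, from plant import sense, optics, ctrl gives the robot as it stands.
- The arm moves only by the tool apply_moves, never from a script. Its argument "motion" is a list of rows, each a list of 7 numbers: the shift along the tool's x, y, z in cm, then the turn, a rotation vector about the tool's x, y, z in rad, then the finger opening in cm, from 0 to 9.12. In form: [[tx, ty, tz, wx, wy, wz, gripper], ...]. A call has 1 to 5 rows; each row is the pose to reach, as a shift and turn from the pose commanded when the call began, along the tool's axes at that moment; what a row does not reach only later rows make up. A row lasts 1/8 s, in which the tool goes at most 62.5 mm and 10.7 degrees, less where a joint would pass 70% of its speed; a pose out of reach is approached as far as the arm can. A call with a gripper value outside its range is refused whole. The fingers move at their own pace and stop on an object; "squeeze" is the grip in N (left out, the last holds). Time passes only in rows, so rows that repeat a pose let the fingers close. It gives the time, the measured TCP pose, the force, the opening and the grip force at its end, in the units of the state.
- sense(): the state, without advancing time (a new reading comes with each control period).
- optics.get_image(name): name is "scene" or "side" or "wrist"; returns the picture (420x560x3 uint8, red, green, blue); there is no depth.
- optics.camera_params(name): a dict with "K" (3x3 intrinsics, pixels), "dist_coeffs" ([k1, k2, p1, p2, k3] as OpenCV has them; the pictures are not rectified), "xyz" and "attitude" of the camera in the world; the wrist camera has in their place "hand_eye" (4x4, takes a point from camera to tool coordinates, whose origin is the TCP and whose axes are the flange's). Camera axes: x right, y down, z forward; pixel columns grow to the right and rows downward; lengths in mm; the calibration is good to about 2 mm. A picture is of the moment at which its call begins: read the wrist's pose just before it. camera_params takes no time and is no camera call.
- ctrl.job_done(): hands the job in; it is judged then, once.
The state is a dict: "t": time; "joints": joint angles; "dq": joint speeds; "tau": joint torques, N m; "tool_pos": TCP position; "tool_rot": TCP orientation; "wrist_force": force on the tool from outside, world axes, zero at the start; "ft_torque": the same for the moment, N m; "grip_width": finger opening in mm; "gripper_force": force on a finger pad.
Only numpy, scipy, OpenCV 4.12 (cv2) and the standard library are available. Lean on these libraries where they do the work, as an engineer would, in place of code of your own. Each camera call takes 0.05 s, during which the arm holds its last target. There are 200 camera calls.

## Working session

There is one attempt and no reset: what is moved stays moved. The work goes in short steps, Python scripts to look and compute and a tool call to move; the robot and the scene stay as the last step left them, time stands still between calls to the robot, and variables do not carry over. Pictures are saved under pics/ and viewed, at most 10 in all, crops included, and the job is handed in when it is done.

Besides the shell and the picture viewer there is one more tool, called after "Emit:" as name([rows], argument=value, ...), one row to a line, values as JSON. apply_moves: Moves the arm, as the interface text tells. Its arguments: {"type":"object","properties":{"motion":{"type":"array"},"squeeze":{"type":"number"}},"required":["motion"]}

```bash
ls; mkdir -p pics
python3 - <<'E'
from plant import sense, optics, ctrl
import cv2,numpy as np
s=sense();print(s['t'],s['tool_pos'],s['tool_rot'],s['grip_width'],ctrl.hold_point_z)
for n in("scene","side"):
    p=optics.camera_params(n);print(n,p)
    cv2.imwrite(f'pics/{n}0.png',cv2.resize(optics.get_image(n)[:,:,::-1],(800,600),interpolation=cv2.INTER_CUBIC))
print(optics.camera_params("wrist"))
E
```

```text
pics
0.0 [ 194.53396432 -672.00726222  190.20023363] [-3.10942022e+00 -4.41059467e-01  2.20211730e-04] 91.36429194170017 18.8
scene {'K': array([[474.7315415 ,   0.        , 273.49212803],
       [  0.        , 474.7315415 , 215.82177669],
       [  0.        ,   0.        ,   1.        ]]), 'dist_coeffs': array([-0.07640913,  0.        ,  0.        ,  0.        ,  0.        ]), 'xyz': array([282.92125318, 139.45364387, 669.77930988]), 'attitude': array([-0.77472762,  2.61722804, -1.0635744 ])}
side {'K': array([[485.50070052,   0.        , 283.80494651],
       [  0.        , 485.50070052, 200.97320795],
       [  0.        ,   0.        ,   1.        ]]), 'dist_coeffs': array([-0.01536988,  0.        ,  0.        ,  0.        ,  0.        ]), 'xyz': array([  180.72784989, -1118.91255216,   506.0164648 ]), 'attitude': array([-1.97240914,  0.52096731, -0.30973269])}
{'K': array([[364.47979478,   0.        , 278.23436132],
       [  0.        , 364.47979478, 205.71668912],
       [  0.        ,   0.        ,   1.        ]]), 'dist_coeffs': array([-0.06232299,  0.        ,  0.        ,  0.        ,  0.        ]), 'hand_eye': array([[ 4.28439209e-04, -9.58597401e-01, -2.84764534e-01,
         8.10439141e+01],
       [ 9.99999907e-01,  4.26052151e-04,  7.03271750e-05,
         8.35438568e-01],
       [ 5.39090950e-05, -2.84764537e-01,  9.58597494e-01,
        -1.92881316e+02],
       [ 0.00000000e+00,  0.00000000e+00,  0.00000000e+00,
         1.00000000e+00]])}
```

View pics/scene0.png

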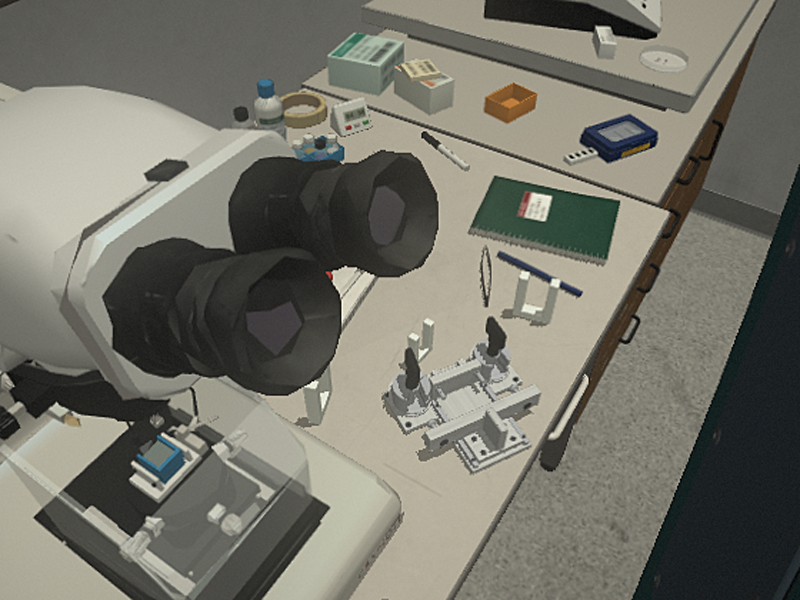

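View pics/side0.png

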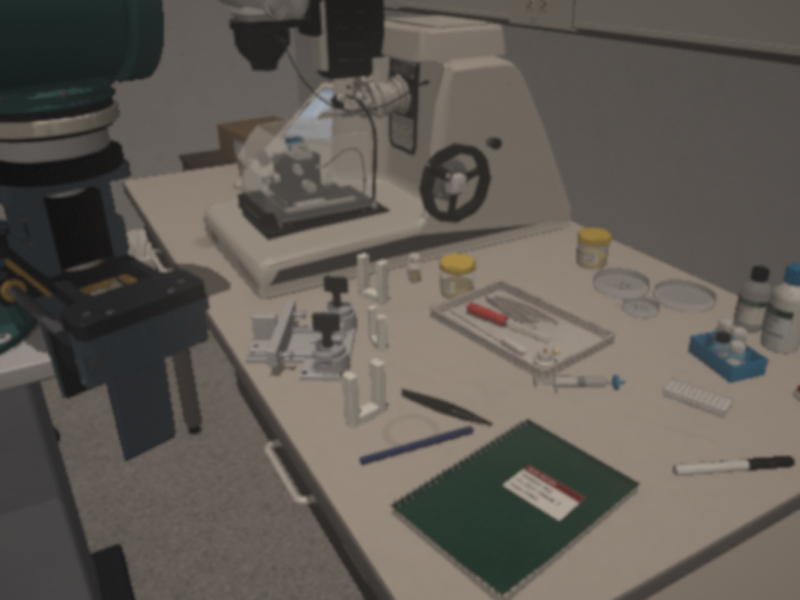

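Seen: three white U's – scene pixels (535,295), (420,340), (318,395); in the side view these are (365,390), (378,325), (373,280). Mould at scene (460,400), keys (410,370) and (495,335). I'll measure them roughly now.

```bash
cat > h.py <<'E'
import numpy as np,cv2
from scipy.spatial.transform import Rotation as R
from plant import sense, optics, ctrl
def cam(n,s=None):
    p=optics.camera_params(n)
    if n=="wrist":
        T=np.eye(4);T[:3,:3]=R.from_rotvec(s['tool_rot']).as_matrix();T[:3,3]=s['tool_pos'];T=T@p['hand_eye']
    else:
        T=np.eye(4);T[:3,:3]=R.from_rotvec(p['attitude']).as_matrix();T[:3,3]=p['xyz']
    return p['K'],p['dist_coeffs'],T
def proj(c,P):
    K,d,T=c;Ti=np.linalg.inv(T)
    return cv2.projectPoints(np.atleast_2d(P).astype(float),cv2.Rodrigues(Ti[:3,:3])[0],Ti[:3,3],K,d)[0][:,0]
def ray(c,uv):
    K,d,T=c;n=cv2.undistortPoints(np.array([[uv]],float),K,d)[0,0]
    return T[:3,3],T[:3,:3]@np.r_[n,1]
def onz(c,uv,z):
    o,v=ray(c,uv);return o+v*(z-o[2])/v[2]
def tri(obs):
    A=0;b=0
    for c,uv in obs:
        o,v=ray(c,uv);v=v/np.linalg.norm(v);M=np.eye(3)-np.outer(v,v);A=A+M;b=b+M@o
    X=np.linalg.solve(A,b);return X,[np.linalg.norm((X-o)-(X-o)@(v/np.linalg.norm(v))*v/np.linalg.norm(v)) for o,v in (ray(c,u) for c,u in obs)]
E
python3 - <<'E'
from h import *
sc,si=cam("scene"),cam("side");k=.7
np.set_printoptions(precision=1,suppress=True)
for n,a,b in[("keyL top",(410,350),(336,282)),("keyR top",(494,321),(325,318))]:
    print(n,tri([(sc,np.array(a)*k),(si,np.array(b)*k)]))
# side-view spacers: left leg top, right leg top, left bottom, right bottom
for n,pts in {"near":[(350,373),(377,362),(352,424),(385,408)],"mid":[(372,309),(384,308),(372,345),(386,346)],"far":[(363,256),(381,261),(361,293),(386,302)]}.items():
    for i,p in enumerate(pts): print(n,onz(si,np.array(p)*k,54 if i<2 else 0),end=' ')
    print()
for n,pts in {"near":[(522,272),(553,278),(514,318),(546,323)],"mid":[(411,333),(429,320),(410,360),(430,350)]}.items():
    for i,p in enumerate(pts): print(n,onz(sc,np.array(p)*k,54 if i<2 else 0),end=' ')
    print()
def crop(n,x,y,w,h,f): 
    return cv2.resize(optics.get_image(n)[y:y+h,x:x+w,::-1],None,fx=f,fy=f,interpolation=cv2.INTER_CUBIC)
a=crop("scene",200,170,200,170,4);b=crop("side",170,165,130,150,4)
cv2.imwrite('pics/c1.png',np.hstack([cv2.resize(a,(456,388)) ,cv2.resize(b,(336,388))]))
E
```

```text
keyL top (array([ 530.3, -293. ,   83.1]), [np.float64(7.061021244902359), np.float64(7.061021244902425)])
keyR top (array([ 472.1, -386.2,   83.5]), [np.float64(5.542599160257945), np.float64(5.542599160257826)])
near [ 457.1 -479.3   54. ] near [ 495.9 -473.7   54. ] near [ 445.5 -503.8    0. ] near [ 494.1 -495.2    0. ] 
mid [ 552.6 -347.5   54. ] mid [ 568.4 -353.3   54. ] mid [ 547.9 -353.    -0. ] mid [ 563.8 -365.5    0. ] 
far [ 623.2 -174.5   54. ] far [ 639.3 -207.4   54. ] far [ 606.6 -196.3   -0. ] far [ 627.  -245.4    0. ] 
near [ 497.  -516.7   54. ] near [ 457.1 -528.8   54. ] near [ 485.3 -484.     0. ] near [ 444.6 -499.3    0. ] 
mid [ 563.9 -341.9   54. ] mid [ 556.6 -372.7   54. ] mid [ 565.1 -343.7    0. ] mid [ 552.2 -372.2    0. ]
```

View pics/c1.png

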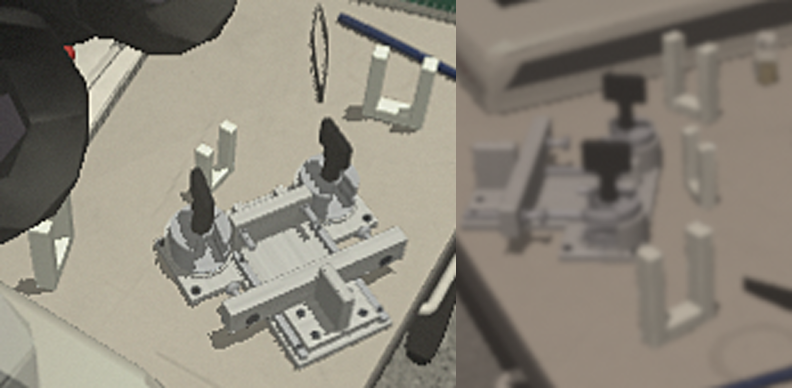

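Candidates: big U at (535,295), big U at (318,395) – both taller and wider (their 54 mm hypothesis is inconsistent) – and the U at (420,340) directly behind the mould, whose top and base agree with 54 mm height. I choose that one. I'll look from the wrist camera next.

```bash
cat >> h.py <<'E'
def goto(xyz,yaw):
    "shift (cm) and turn in tool axes from the measured pose to a tool-down pose with tool x at yaw"
    s=sense();R0=R.from_rotvec(s['tool_rot']);Rt=R.from_euler('z',yaw)*R.from_euler('x',np.pi)
    print('move cm',(R0.inv().apply(np.array(xyz)-s['tool_pos'])/10).round(2),'rot',(R0.inv()*Rt).as_rotvec().round(3),'at',s['tool_pos'].round(1),'t',s['t'],'g',s['grip_width'].round(1) if hasattr(s['grip_width'],'round') else s['grip_width'])
E
python3 -c "
from h import *
goto((530,-330,230),1.0)"
```

```text
move cm [ 41.73 -23.54  -3.94] rot [-0.001 -0.    -0.718] at [ 194.6 -672.2  190.5] t 0.2 g 91.26109627490935
```

Emit:
apply_moves([
  [5,-3,-4,0,0,-0.09,9],
  [10,-6,-4,0,0,-0.18,9],
  [15,-9,-4,0,0,-0.27,9],
  [20,-12,-4,0,0,-0.36,9],
  [25,-15,-4,0,0,-0.45,9],
])

```text
t: 0.82
tool_pos: [394.1, -457.2, 230.9]
tool_rot: [2.932, 1.128, 0.0]
wrist_force: [1.3, -0.5, -0.1]
grip_width: 90.0
gripper_force: 0.0
```

```bash
python3 -c "
from h import *
goto((530,-330,230),1.0)"
```

```text
move cm [18.61 -0.33  0.09] rot [ 0.    -0.    -0.265] at [ 394.1 -457.2  230.9] t 0.825 g 89.99908619022476
```

Emit:
apply_moves([
  [5,0,0,0,0,-0.09,9],
  [10,0,0,0,0,-0.18,9],
  [15,0,0,0,0,-0.26,9],
  [18.6,0,0,0,0,-0.26,9],
  [18.6,0,0,0,0,-0.26,9],
])

```text
t: 1.45
tool_pos: [532.8, -333.0, 230.7]
tool_rot: [-2.761, -1.498, -0.0]
wrist_force: [0.4, -1.4, -0.3]
grip_width: 90.1
gripper_force: 0.0
```

Run:
```python
from h import *
import pickle
s=sense();im=optics.get_image("wrist");pickle.dump((s,im),open('w1.pkl','wb'))
print(s['tool_pos'],s['tool_rot'])
cv2.imwrite('pics/w1.png',cv2.resize(im[:,:,::-1],(800,600),interpolation=cv2.INTER_CUBIC))
```

```text
[ 532.7670033  -332.96602416  230.66434767] [-2.76111879e+00 -1.49816299e+00 -9.47330479e-05]
```

View pics/w1.png

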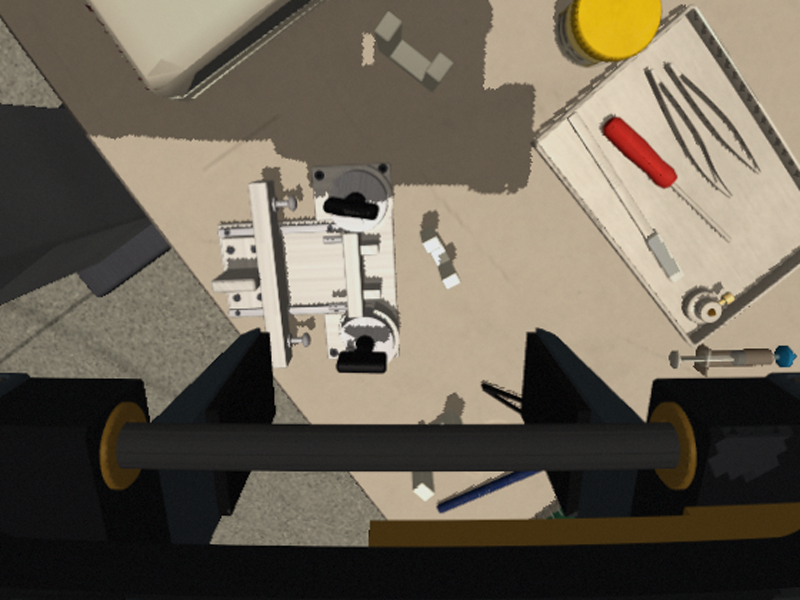

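The wrist view shows the mould (215-400,165-370), the spacer's two leg tops at about (432,244) and (450,282), and keys at (350,208) and (362,360). I'll enlarge it.

Run:
```python
from h import *
import pickle
s,im=pickle.load(open('w1.pkl','rb'))
cv2.imwrite('pics/w1c.png',cv2.resize(im[112:262,145:340,::-1],None,fx=4,fy=4,interpolation=cv2.INTER_CUBIC))
```

```text
(no output)
```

View pics/w1c.png

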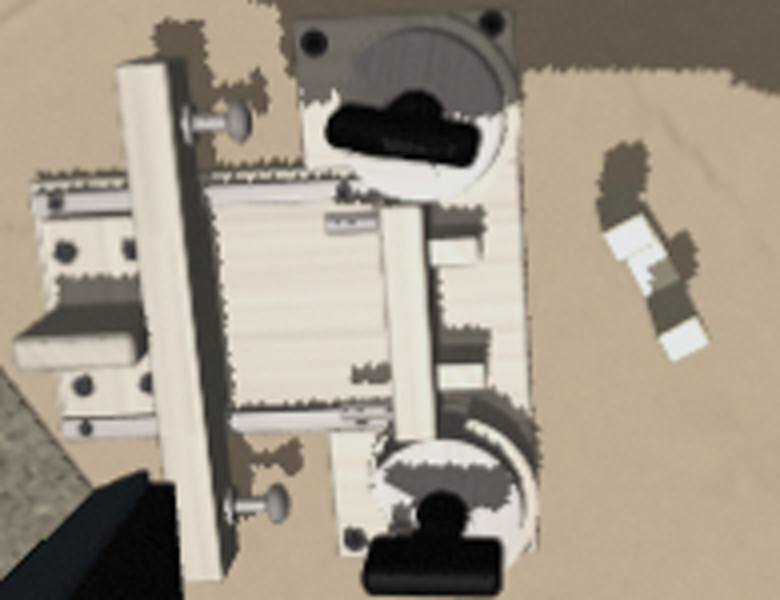

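```bash
cat > fit.py <<'E'
from h import *
import pickle
from scipy.optimize import least_squares
np.set_printoptions(precision=2,suppress=True)
def fit(c,pts,uv,g):
    pts=np.array(pts,float);uv=np.array(uv,float)
    def W(q): a=np.cos(q[2]),np.sin(q[2]);return np.c_[q[0]+a[0]*pts[:,0]-a[1]*pts[:,1],q[1]+a[1]*pts[:,0]+a[0]*pts[:,1],pts[:,2]]
    r=least_squares(lambda q:(proj(c,W(q))-uv).ravel(),g,x_scale=[1,1,.01],loss='soft_l1')
    return r.x,r.fun.reshape(-1,2) if len(r.fun)==2*len(uv) else 0
def un(u,o=(145,112),f=4): return (np.array(u,float)+.5)/f-.5+np.array(o)
E
python3 - <<'E'
from fit import *
s,im=pickle.load(open('w1.pkl','rb'));c=cam("wrist",s)
m,r=fit(c,[(0,34,40),(0,-34,40),(12,34,40),(12,-34,40),(38,82,8),(38,-82,8),(-24,82,8),(-24,-82,8)],un([(380,205),(393,438),(422,206),(436,440),(515,10),(535,553),(297,20),(340,553)]),[491,-333,-.56]);print('mould',m,r)
f,r=fit(c,[(-14,74,40),(0,74,40),(-14,-74,40),(0,-74,40),(-48,5,54),(-14,5,54),(-48,-5,54),(-14,-5,54)],un([(118,66),(155,63),(187,578),(222,578),(15,340),(137,340),(18,368),(137,365)]),[450,-300,-.56]);print('front',f,r)
sp,r=fit(c,[(-6,20,54),(6,20,54),(6,11,54),(-6,11,54),(-6,-11,54),(6,-11,54),(6,-20,54),(-6,-20,54)],un([(605,235),(640,214),(655,240),(622,258),(655,338),(690,318),(710,340),(672,362)]),[560,-358,-.4]);print('spacer',sp,r)
def rel(m,p): a=p-m;C,S=np.cos(m[2]),np.sin(m[2]);return C*a[0]+S*a[1],-S*a[0]+C*a[1],a[2]
print('front rel',rel(m,f),'spacer rel',rel(m,sp))
E
```

```text
mould [ 489.03 -327.74   -0.54] [[-0.34 -0.46]
 [ 0.27  1.8 ]
 [ 0.43 -1.1 ]
 [ 0.27  0.97]
 [ 0.39 -0.52]
 [ 0.28  0.27]
 [-0.72 -0.96]
 [-1.01  1.74]]
front [ 445.68 -301.77   -0.52] [[-0.5  -1.04]
 [ 3.52 -1.14]
 [-0.48  1.58]
 [ 2.79  1.02]
 [-1.4  -0.31]
 [-0.33 -2.05]
 [-0.7   1.74]
 [ 0.91  0.8 ]]
spacer [ 556.91 -355.25   -0.08] [[-1.24 -0.52]
 [ 0.38 -0.75]
 [ 0.63  0.36]
 [-1.45  1.28]
 [-0.01 -0.63]
 [ 1.45 -0.91]
 [ 0.28  0.9 ]
 [-0.39  0.62]]
front rel (np.float64(-50.53988965654482), np.float64(-0.1402188213778217), np.float64(0.02161871891111078)) spacer rel (np.float64(72.32494212816137), np.float64(11.49725516816644), np.float64(0.4623836517313676))
```

The mould, front half and spacer fit agrees with the given ranges (front 50 mm back; spacer 72 mm behind the plate, 40 mm wide). Next, the grasp.

```bash
python3 -c "
from h import *
goto((557,-355.2,36),1.49)"
```

```text
move cm [-0.41  3.28 19.46] rot [-0.    -0.    -0.497] at [ 531.8 -333.8  230.6] t 1.5 g 90.11888697422583
```

Emit:
apply_moves([
  [-0.1,1,3,0,0,-0.15,4],
  [-0.3,2,7,0,0,-0.3,4],
  [-0.4,3.3,10,0,0,-0.45,4],
  [-0.4,3.3,12,0,0,-0.5,4],
  [-0.4,3.3,12,0,0,-0.5,4],
], squeeze=15)

```text
t: 2.12
tool_pos: [555.3, -356.1, 109.3]
tool_rot: [-2.307, -2.128, 0.001]
wrist_force: [0.2, 0.4, -0.2]
grip_width: 43.2
gripper_force: 0.0
```

Run:
```python
from h import *
import pickle
s=sense();im=optics.get_image("wrist");pickle.dump((s,im),open('w2.pkl','wb'))
goto((557,-355.2,36),1.49);goto((557,-355.2,36),1.49)
c=cam("wrist",s);u=proj(c,[[557,-355.2,54]])[0];print(u)
x0,y0=max(0,int(u[0])-75),max(0,int(u[1])-75);print(x0,y0)
cv2.imwrite('pics/w2c.png',cv2.resize(im[y0:y0+150,x0:x0+150,::-1],None,fx=4,fy=4,interpolation=cv2.INTER_CUBIC))
```

```text
move cm [0.13 0.1  7.47] rot [-0.001 -0.    -0.   ] at [ 556.  -356.4  110.7] t 2.175 g 40.99150223561339
move cm [0.13 0.1  7.47] rot [-0.001 -0.    -0.   ] at [ 556.  -356.4  110.7] t 2.175 g 40.99150223561339
[279.89033387 212.98089387]
204 137
```

View pics/w2c.png

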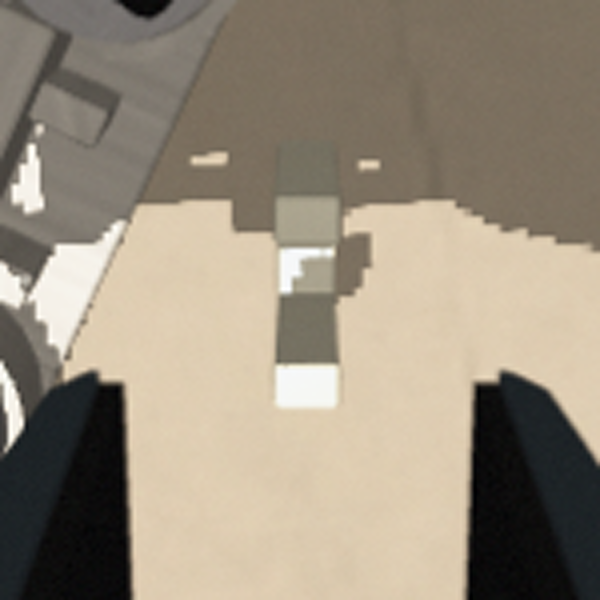

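The close crop shows the chosen spacer's leg tops at crop (306,221) and (306,386), centred within 1 px of the prediction, square to the fingers, with clear space on both sides. I'll descend and grip.

Emit:
apply_moves([
  [0.1,0.1,3,0,0,0,4],
  [0.1,0.1,6,0,0,0,4],
  [0.1,0.1,7.4,0,0,0,4],
  [0.1,0.1,7.4,0,0,0,4],
  [0.1,0.1,7.4,0,0,0,1],
])

```text
t: 2.8
tool_pos: [558.7, -355.6, 38.3]
tool_rot: [2.307, 2.13, 0.001]
wrist_force: [1.0, -0.5, 0.2]
grip_width: 32.4
gripper_force: 0.0
```

Emit:
apply_moves([
  [0,0,0,0,0,0,0.6],
  [0,0,0,0,0,0,0.6],
  [0,0,0,0,0,0,0.6],
  [0,0,-0.5,0,0,0,0.6],
])

```text
t: 3.3
tool_pos: [557.8, -354.9, 41.8]
tool_rot: [-2.307, -2.132, 0.0]
wrist_force: [-0.1, 0.4, -0.6]
grip_width: 6.0
gripper_force: 0.0
```

```bash
python3 -c "
from h import *
for i in range(1): print(sense())
m=(489.03,-327.74,-.54)
C,S=np.cos(m[2]),np.sin(m[2])
W=lambda x,y,z:(m[0]+C*x-S*y,m[1]+S*x+C*y,z)
goto(W(-9,0,100),m[2]+np.pi/2)"
```

```text
{'t': 3.3, 'joints': array([-6.01871986e-01,  5.15757439e-01,  1.85904924e+00,  4.77218615e-07,
        7.67376916e-01, -5.22874504e-01]), 'dq': array([-6.83337883e-05, -6.67783834e-02, -4.62612419e-03, -5.44058085e-04,
        6.62672856e-02, -2.31447296e-04]), 'tau': array([-1.11423468e-02, -7.67905426e+01, -3.39839959e+01,  3.35248641e-02,
       -1.46588869e-01,  5.90370291e-04]), 'tool_pos': array([ 557.76345845, -354.85399255,   41.77015998]), 'tool_rot': array([-2.30700715e+00, -2.13159592e+00,  2.04766112e-04]), 'wrist_force': array([-0.09405871,  0.37028126, -0.57293226]), 'ft_torque': array([-0.01728126, -0.12538039,  0.00615382]), 'gripper_force': 0.0, 'grip_width': 6.000985657748037}
move cm [ 2.56 -7.87 -5.82] rot [-0.001 -0.     0.461] at [ 557.8 -354.9   41.8] t 3.3 g 6.000985657748037
```

Run:
```python
from h import *
im=optics.get_image("wrist");b=optics.get_image("side")
a=cv2.resize(im[100:300,180:380,::-1],(400,400),interpolation=cv2.INTER_CUBIC)
b=cv2.resize(b[180:300,200:320,::-1],(400,400),interpolation=cv2.INTER_CUBIC)
cv2.imwrite('pics/w3.png',np.hstack([a,b]))
```

```text
(no output)
```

View pics/w3.png

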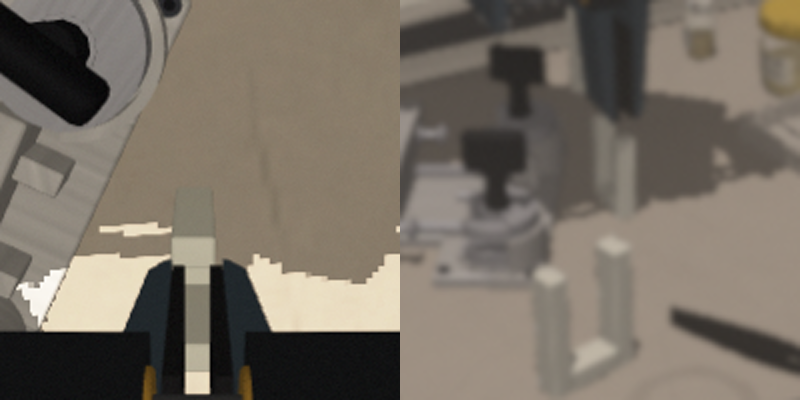

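Run:
```python
from h import *
import pickle
np.set_printoptions(precision=1,suppress=True)
sc,si=cam("scene"),cam("side");s,_=pickle.load(open('w1.pkl','rb'));w=cam("wrist",s);s2,_=pickle.load(open('w2.pkl','rb'));w2=cam("wrist",s2)
S=lambda x,y:(sc,np.array([x,y])/2.28+[200,170]); D=lambda x,y:(si,np.array([x-456,y])/2.585+[170,165]); W=lambda x,y:(w,np.array([x,y])*.7);V=lambda x,y:(w2,np.array([x,y])/4+[204,137])
U=lambda x,y:(w,np.array([x,y])/4+[145,112])
for n,a,b in [("near",[S(380,52),D(699,231),],[S(430,65),D(651,255),W(424,492)]),
 ("mid",[S(205,152),D(690,132),U(630,237),V(306,221)],[S(228,128),D(708,150),U(682,340),V(306,386)]),
 ("far",[D(672,40),W(388,25)],[D(708,50),W(440,65)])]:
    A,ra=tri(a);B,rb=tri(b);print(n,A,np.array(ra),B,np.array(rb),'legs',np.linalg.norm(A-B),'(31 wanted)')
# mid: w1 vs w2 only
print(tri([U(630,237),V(306,221)]),tri([U(682,340),V(306,386)]))
```

```text
near [ 486.1 -496.2   68.2] [1.1 1.1] [ 446.3 -506.1   67.9] [0.6 0.3 0.6] legs 40.96713601002592 (31 wanted)
mid [ 557.8 -340.6   50.1] [0.6 1.4 0.7 0.9] [ 555.7 -372.2   49.6] [0.9 0.2 0.9 0.5] legs 31.646516996477793 (31 wanted)
far [ 609.6 -202.8   64.5] [1. 1.] [ 624.6 -241.4   66.4] [0.5 0.5] legs 41.459891430297226 (31 wanted)
(array([ 558.3, -341. ,   50.9]), [np.float64(0.3397745798906513), np.float64(0.339774579890534)]) (array([ 555.6, -371.1,   53.7]), [np.float64(0.5991405413970112), np.float64(0.5991405413971183)])
```

Run:
```python
from h import *
s=sense();si=cam("side");w=cam("wrist",s)
x,y,_=s['tool_pos']
for z in(s['tool_pos'][2],54,61,0): print(z,(proj(si,[[x,y,z],[557.8,-341,z],[555.7,-371.5,z]])-[200,180])*400/120+[400,0])
print((proj(w,[[557.8,-341,54],[555.7,-371.5,54],[x,y,42],[x,y,61]])-[180,100])*2)
```

```text
42.50136867269139 [[616.23565539 140.92804989]
 [604.79110512 131.41601992]
 [624.9642189  153.42080522]]
54 [[615.68889796 123.9516129 ]
 [604.19109884 114.58099566]
 [624.45590032 136.26203235]]
61 [[615.35333002 113.52905461]
 [603.82289281 104.24628737]
 [624.14387872 125.72615841]]
0 [[618.20956948 202.15954582]
 [606.95798264 192.1547913 ]
 [626.7985999  215.28690992]]
[[187.78050097 255.08216242]
 [189.25724821 358.98284783]
 [194.05869312 287.25962976]
 [193.78527994 315.19311471]]
```

The triangulated leg spacing (31 mm against 41 mm for the others) and height (~52 mm) confirm the right spacer. The fingers just closed above its legs, so the fingertips seem to be some way behind the TCP. I'll open and go lower.

Emit:
apply_moves([
  [0,0,-0.5,0,0,0,4],
  [0,0,-0.5,0,0,0,4],
  [0,0,-0.5,0,0,0,4],
  [0,0,-0.5,0,0,0,4],
  [0,0,0,0,0,0,4],
])

```text
t: 4.03
tool_pos: [558.1, -355.1, 41.9]
tool_rot: [2.307, 2.132, 0.0]
wrist_force: [0.1, 0.1, -0.1]
grip_width: 40.0
gripper_force: 0.0
```

Emit:
apply_moves([
  [0,0,1.0,0,0,0,4],
  [0,0,2.2,0,0,0,4],
  [0,0,2.2,0,0,0,2],
  [0,0,2.2,0,0,0,1],
  [0,0,2.2,0,0,0,0.5],
])

```text
t: 4.65
tool_pos: [558.2, -355.2, 20.2]
tool_rot: [2.307, 2.132, 0.0]
wrist_force: [-0.1, -0.5, 0.6]
grip_width: 12.9
gripper_force: 0.0
```

Emit:
apply_moves([
  [0,0,0,0,0,0,0.5],
  [0,0,0,0,0,0,0.5],
])

```text
t: 4.9
tool_pos: [558.1, -355.1, 20.1]
tool_rot: [2.307, 2.132, 0.0]
wrist_force: [0.6, 0.2, 1.2]
grip_width: 11.9
gripper_force: 15.0
```

Gripped: 11.9 mm wide at 15 N, consistent with the 12 mm thickness. I'll lift it and carry it.

Emit:
apply_moves([
  [0,0,-2,0,0,0,0.5],
  [0,0,-5,0,0,0,0.5],
  [0,0,-7,0,0,0,0.5],
  [0,0,-7,0,0,0,0.5],
])

```text
t: 5.4
tool_pos: [558.9, -355.6, 92.0]
tool_rot: [2.305, 2.13, 0.001]
wrist_force: [0.4, 1.1, -0.2]
grip_width: 11.6
gripper_force: 15.0
```

```bash
cat >> h.py <<'E'
M=[489.03,-327.74,-.54]
def Wm(x,y,z):
    C,S=np.cos(M[2]),np.sin(M[2]);return (M[0]+C*x-S*y,M[1]+S*x+C*y,z)
def rel(p):
    C,S=np.cos(M[2]),np.sin(M[2]);a=np.array(p)-[M[0],M[1],0];return np.array([C*a[0]+S*a[1],-S*a[0]+C*a[1],a[2]]).round(1)
E
python3 -c "
from h import *
s=sense();print(s['wrist_force'],s['grip_width'],s['gripper_force'])
goto(Wm(-9,0,90),M[2]+np.pi/2)"
```

```text
[ 0.35131754  1.12238301 -0.22581763] 11.642635141100893 14.99993048608303
move cm [ 2.63 -8.    0.17] rot [0.003 0.001 0.461] at [ 558.9 -355.6   92. ] t 5.4 g 11.642635141100893
```

Emit:
apply_moves([
  [0.6,-2,0,0,0,0.12,0.5],
  [1.3,-4,0,0,0,0.24,0.5],
  [2,-6,0,0,0,0.36,0.5],
  [2.6,-8,0,0,0,0.46,0.5],
  [2.6,-8,0,0,0,0.46,0.5],
])

```text
t: 6.02
tool_pos: [479.0, -322.0, 89.0]
tool_rot: [-2.731, -1.549, 0.001]
wrist_force: [1.4, 0.5, 0.2]
grip_width: 12.2
gripper_force: 15.0
```

Emit:
apply_moves([
  [0,0,0,0,0,0,0.5],
  [0,0,0,0,0,0,0.5],
])

```text
t: 6.28
tool_pos: [480.9, -323.1, 89.7]
tool_rot: [2.731, 1.551, 0.0]
wrist_force: [0.3, -0.4, 0.4]
grip_width: 11.7
gripper_force: 15.0
```

Run:
```python
from h import *
import pickle
s=sense();im=optics.get_image("wrist");pickle.dump((s,im),open('w4.pkl','wb'))
goto(Wm(-9,0,28),M[2]+np.pi/2)
c=cam("wrist",s)
print(proj(c,[Wm(0,34,40),Wm(12,34,40),Wm(0,-34,40),Wm(12,-34,40),Wm(38,82,8),Wm(-24,82,8)]))
cv2.imwrite('pics/w4.png',cv2.resize(im[:280,130:430,::-1],None,fx=2.14,fy=2.14,interpolation=cv2.INTER_CUBIC))
```

```text
move cm [0.02 0.05 6.17] rot [ 0.    -0.     0.002] at [ 480.8 -323.    89.7] t 6.325 g 11.356215150219898
[[290.9819649  169.02862362]
 [308.75809256 169.09224259]
 [289.78603822 261.24255811]
 [306.25339336 261.27144304]
 [342.58839298  95.92568673]
 [257.20980473  95.48853657]]
```

View pics/w4.png

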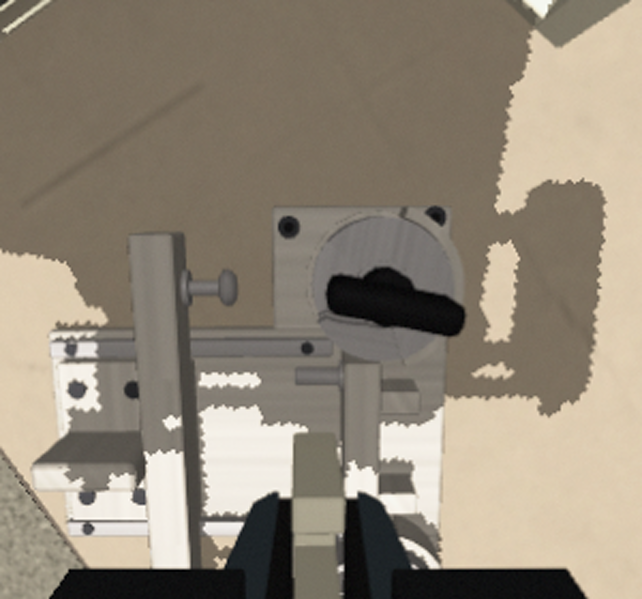

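The picture shows the back plate's left end at crop (344-380,362), as predicted within 1 px, with the spacer hanging before it. I'll lower it.

Emit:
apply_moves([
  [0,0,2,0,0,0,0.5],
  [0,0,4,0,0,0,0.5],
  [0,0,5.5,0,0,0,0.5],
  [0,0,5.9,0,0,0,0.5],
  [0,0,6.0,0,0,0,0.5],
])

```text
t: 6.95
tool_pos: [480.3, -322.7, 29.6]
tool_rot: [-2.732, -1.55, 0.0]
wrist_force: [0.1, -0.5, -0.5]
grip_width: 11.9
gripper_force: 15.0
```

Emit:
apply_moves([
  [0,0,0.15,0,0,0,0.5],
  [0,0.15,0.15,0,0,0,0.5],
  [0,0.3,0.15,0,0,0,0.5],
  [0,0.3,0.15,0,0,0,0.5],
])

```text
t: 7.45
tool_pos: [483.0, -324.5, 28.5]
tool_rot: [2.732, 1.55, 0.0]
wrist_force: [-0.3, 0.2, -0.1]
grip_width: 11.3
gripper_force: 15.0
```

```bash
python3 -c "
from h import *
s=sense();print(rel(s['tool_pos']),s['wrist_force'],R.from_euler('z',-M[2]).apply(s['wrist_force']))"
```

```text
[-6.8 -0.3 28.5] [-0.25412708  0.16669822 -0.13707504] [-0.30367256  0.01232263 -0.13707504]
```

Emit:
apply_moves([
  [0,0,0.1,0,0,0,0.5],
  [0,0.05,0.1,0,0,0,0.5],
  [0,0.1,0.1,0,0,0,0.5],
  [0,0.1,0.1,0,0,0,0.5],
])

```text
t: 7.95
tool_pos: [483.4, -324.7, 27.9]
tool_rot: [-2.732, -1.55, 0.001]
wrist_force: [-6.3, 3.3, 15.3]
grip_width: 12.1
gripper_force: 15.0
```

```bash
python3 -c "
from h import *
s=sense();print(rel(s['tool_pos']),s['wrist_force'],R.from_euler('z',-M[2]).apply(s['wrist_force']))"
```

```text
[-6.4 -0.3 27.9] [-6.31816738  3.2845849  15.33984017] [-7.10787033 -0.43118026 15.33984017]
```

Contact with the bed (15 N up) and with the back plate (-7 N), y offset -0.3 mm. I'll release and lift.

Emit:
apply_moves([
  [0,0,-0.05,0,0,0,0.5],
  [0,0,-0.05,0,0,0,3],
  [0,0,-0.05,0,0,0,3],
  [0,0,-0.05,0,0,0,3],
  [0,0,-1,0,0,0,3],
])

```text
t: 8.57
tool_pos: [483.3, -324.6, 37.1]
tool_rot: [-2.732, -1.549, 0.001]
wrist_force: [-0.1, 0.1, -0.4]
grip_width: 30.0
gripper_force: 0.0
```

Emit:
apply_moves([
  [0,0,-4,0,0,0,3],
  [0,0,-8,0,0,0,3],
  [0,0,-10,0,0,0,3],
])

```text
t: 8.95
tool_pos: [484.5, -325.4, 139.9]
tool_rot: [2.73, 1.549, 0.002]
wrist_force: [0.2, -0.3, 0.1]
grip_width: 29.9
gripper_force: 0.0
```

Run:
```python
from h import *
import pickle
# rib: front pose rel (-50.5,0), yaw +.02
goto(Wm(-80.5,0,80),M[2]); goto(Wm(-80.5,0,80),M[2]+np.pi)
print(sense()['joints'])
```

```text
move cm [ 0.04 -7.55  5.97] rot [ 0.002 -0.002  1.572] at [ 484.5 -325.4  139.9] t 8.95 g 29.857425786696925
move cm [ 0.04 -7.55  5.97] rot [ 0.002  0.002 -1.57 ] at [ 484.5 -325.4  139.9] t 8.95 g 29.857425786696925
[-6.31365614e-01  2.65189468e-01  1.99913412e+00  7.53191239e-06
  8.74433951e-01 -9.23560768e-02]
```

Emit:
apply_moves([
  [0,-1.5,0,0,0,-0.18,3],
  [0,-3,0,0,0,-0.36,3],
  [0,-4.5,0,0,0,-0.54,3],
  [0,-6,0,0,0,-0.72,3],
  [0,-7.5,0,0,0,-0.9,3],
])

```text
t: 9.57
tool_pos: [418.7, -285.9, 137.1]
tool_rot: [-1.779, -2.589, -0.0]
wrist_force: [-0.5, 0.5, -0.3]
grip_width: 30.3
gripper_force: 0.0
```

Emit:
apply_moves([
  [0,0,0,0,0,-0.17,3],
  [0,0,0,0,0,-0.34,3],
  [0,0,0,0,0,-0.51,3],
  [0,0,0,0,0,-0.67,3],
  [0,0,0,0,0,-0.67,3],
])

```text
t: 10.2
tool_pos: [419.1, -286.2, 137.1]
tool_rot: [-0.839, -3.027, -0.0]
wrist_force: [-0.9, -0.2, -0.1]
grip_width: 29.9
gripper_force: 0.0
```

Run:
```python
from h import *
import pickle
s=sense();im=optics.get_image("wrist");pickle.dump((s,im),open('w5.pkl','wb'))
goto(Wm(-80.5,0,18),M[2]+np.pi)
c=cam("wrist",s);print(proj(c,[Wm(-56,-5,54),Wm(-56,5,54),Wm(-6,15,62),Wm(-6,-15,62)]))
cv2.imwrite('pics/w5.png',cv2.resize(im[:,:,::-1],(800,600),interpolation=cv2.INTER_CUBIC))
```

```text
move cm [-0.08  0.03 11.92] rot [ 0.    -0.    -0.003] at [ 419.2 -286.2  137.2] t 10.25 g 29.888812696939375
[[272.79395061 233.49051324]
 [285.17193564 233.49017353]
 [297.08496754 293.4366314 ]
 [260.86935413 293.43354056]]
```

View pics/w5.png

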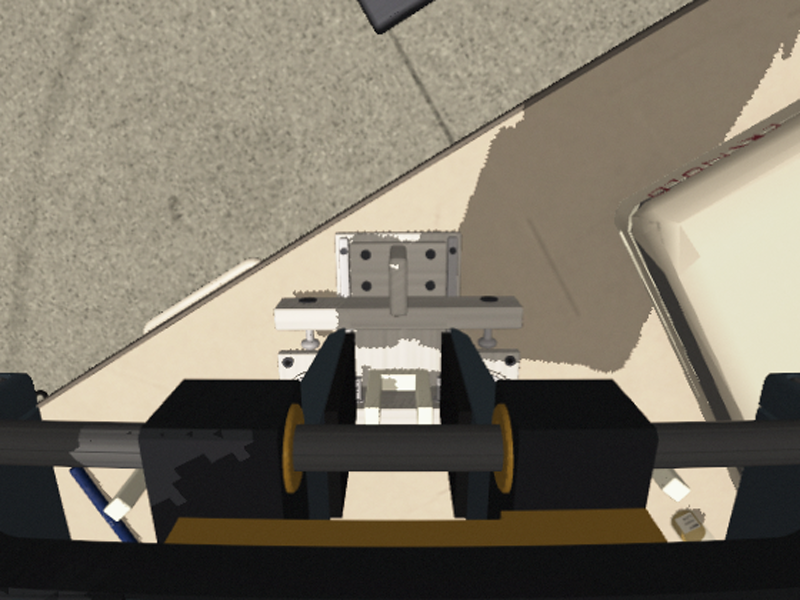

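The picture shows the spacer seated at (400,395) between the pins, and the rib at column 399 as predicted (399). I'll grip the rib 34 mm before the face.

Emit:
apply_moves([
  [0.3,0,4,0,0,0,3],
  [0.3,0,8,0,0,0,3],
  [0.3,0,11,0,0,0,3],
  [0.3,0,11.5,0,0,0,3],
  [0.3,0,11.5,0,0,0,1.5],
], squeeze=30)

```text
t: 10.88
tool_pos: [417.0, -284.9, 22.8]
tool_rot: [-0.84, -3.027, -0.0]
wrist_force: [-0.2, 0.5, 0.3]
grip_width: 22.6
gripper_force: 0.0
```

Emit:
apply_moves([
  [0,0,0,0,0,0,0.5],
  [0,0,0,0,0,0,0.5],
  [0,0,0,0,0,0,0.5],
])

```text
t: 11.25
tool_pos: [417.5, -285.3, 23.5]
tool_rot: [0.838, 3.026, -0.001]
wrist_force: [-1.2, 0.8, 9.4]
grip_width: 9.4
gripper_force: 30.0
```

```bash
python3 -c "
from h import *
s=sense();print(rel(s['tool_pos']),s['wrist_force'],s['ft_torque'])
goto(Wm(-55,0,22),M[2]+np.pi)"
```

```text
[-83.2  -0.4  23.5] [-1.15848709  0.81656009  9.35093507] [ 0.21376475  0.1411287  -0.03365601]
move cm [-2.82  0.04  0.15] rot [-0.     0.002 -0.   ] at [ 417.5 -285.3   23.5] t 11.25 g 9.440097930500944
```

Emit:
apply_moves([
  [-0.6,0,-0.05,0,0,0,0.5],
  [-1.3,0,-0.05,0,0,0,0.5],
  [-2.0,0,-0.05,0,0,0,0.5],
  [-2.6,0,-0.05,0,0,0,0.5],
  [-3.0,0,-0.05,0,0,0,0.5],
])

```text
t: 11.88
tool_pos: [443.4, -300.8, 23.5]
tool_rot: [0.838, 3.027, -0.001]
wrist_force: [-1.5, 1.1, 8.2]
grip_width: 9.7
gripper_force: 30.0
```

```bash
python3 -c "
from h import *
s=sense();print(rel(s['tool_pos']),R.from_euler('z',-M[2]).apply(s['wrist_force']),s['ft_torque'],s['grip_width'])"
```

```text
[-53.   -0.4  23.5] [-1.86595337  0.1755457   8.21630071] [ 0.25741426  0.13985467 -0.0138538 ] 9.685081151994796
```

Emit:
apply_moves([
  [-0.1,0,0,0,0,0,0.5],
  [-0.2,0,0,0,0,0,0.5],
  [-0.2,0,0,0,0,0,0.5],
])

```text
t: 12.25
tool_pos: [445.1, -301.8, 23.5]
tool_rot: [0.838, 3.027, -0.001]
wrist_force: [-0.1, -0.1, 6.8]
grip_width: 9.8
gripper_force: 30.0
```

```bash
python3 -c "
from h import *
s=sense();print(rel(s['tool_pos']),R.from_euler('z',-M[2]).apply(s['wrist_force']),s['ft_torque'],s['grip_width'])"
```

```text
[-51.   -0.4  23.5] [-0.07353461 -0.10350449  6.78668185] [ 0.14737003 -0.04408917 -0.05506312] 9.804914323125379
```

Emit:
apply_moves([
  [-0.1,0,0,0,0,0,0.5],
  [-0.2,0,0,0,0,0,0.5],
  [-0.2,0,0,0,0,0,0.5],
])

```text
t: 12.62
tool_pos: [446.7, -302.8, 23.5]
tool_rot: [0.838, 3.027, -0.001]
wrist_force: [-2.0, 1.1, 7.5]
grip_width: 9.7
gripper_force: 30.0
```

```bash
python3 -c "
from h import *
s=sense();print(rel(s['tool_pos']),R.from_euler('z',-M[2]).apply(s['wrist_force']),s['ft_torque'],s['grip_width'])"
```

```text
[-49.1  -0.4  23.5] [-2.28405981 -0.10857097  7.53526918] [ 0.23455204 -0.05246587  0.02524069] 9.745119727448625
```

Emit:
apply_moves([
  [-0.1,0,0,0,0,0,0.5],
  [-0.1,0,0,0,0,0,0.5],
])

```text
t: 12.88
tool_pos: [447.6, -303.3, 23.5]
tool_rot: [0.838, 3.027, -0.001]
wrist_force: [-1.5, 0.9, 7.7]
grip_width: 9.5
gripper_force: 30.0
```

```bash
python3 -c "
from h import *
s=sense();print(rel(s['tool_pos']),R.from_euler('z',-M[2]).apply(s['wrist_force']),s['ft_torque'],s['grip_width'])"
```

```text
[-48.1  -0.4  23.5] [-1.73726654  0.04486301  7.70473197] [ 0.12926306  0.01386664 -0.01741652] 9.483011965198818
```

Emit:
apply_moves([
  [-0.1,0,0,0,0,0,0.5],
  [-0.1,0,0,0,0,0,0.5],
])

```text
t: 13.12
tool_pos: [448.4, -303.8, 23.5]
tool_rot: [0.837, 3.027, -0.001]
wrist_force: [-0.3, 1.0, 6.6]
grip_width: 9.9
gripper_force: 30.0
```

```bash
python3 -c "
from h import *
s=sense();print(rel(s['tool_pos']),R.from_euler('z',-M[2]).apply(s['wrist_force']),s['ft_torque'],s['grip_width'])"
```

```text
[-47.1  -0.4  23.5] [-0.815474    0.71159269  6.60064223] [ 0.12866518 -0.05121499 -0.00039526] 9.865136858362934
```

Emit:
apply_moves([
  [-0.1,0,0,0,0,0,0.5],
  [-0.1,0,0,0,0,0,0.5],
])

```text
t: 13.38
tool_pos: [449.2, -304.2, 23.5]
tool_rot: [0.838, 3.027, -0.001]
wrist_force: [-2.2, 0.8, 8.7]
grip_width: 9.5
gripper_force: 30.0
```

```bash
python3 -c "
from h import *
s=sense();print(rel(s['tool_pos']),R.from_euler('z',-M[2]).apply(s['wrist_force']),s['ft_torque'],s['grip_width'])"
```

```text
[-46.3  -0.3  23.5] [-2.31518097 -0.43142905  8.74018052] [0.20759003 0.14868517 0.06519917] 9.513891412313743
```

Emit:
apply_moves([
  [-0.1,0,0,0,0,0,0.5],
  [-0.15,0,0,0,0,0,0.5],
  [-0.15,0,0,0,0,0,0.5],
])

```text
t: 13.75
tool_pos: [450.0, -304.7, 23.5]
tool_rot: [-0.838, -3.028, 0.0]
wrist_force: [-4.7, 3.3, 11.4]
grip_width: 9.5
gripper_force: 30.0
```

Run:
```python
from h import *
s=sense();print(rel(s['tool_pos']),R.from_euler('z',-M[2]).apply(s['wrist_force']),s['ft_torque'],s['grip_width'])
im=optics.get_image("wrist");c=cam("wrist",s)
g=cv2.cvtColor(im,cv2.COLOR_RGB2GRAY).astype(int)
# front plate's rear top edge & rib rear end: sample along mould x at z=40,y=+-45 and at z=54,y=0
for y,z in((45,40),(-45,40),(0,54)):
    xs=np.arange(-70,4,1.);u=proj(c,[Wm(x,y,z) for x in xs]);
    print(y,z,[(int(x),int(g[int(round(v[1])),int(round(v[0]))])) if 0<=v[1]<420 else None for x,v in zip(xs,u)])
```

```text
[-45.3  -0.3  23.5] [-5.74770706  0.39113814 11.38367283] [ 0.4863792   0.68022561 -0.03043885] 9.507938639588756
45 40 [(-70, 115), (-69, 115), (-68, 116), (-67, 117), (-66, 116), (-65, 114), (-64, 114), (-63, 115), (-62, 116), (-61, 116), (-60, 116), (-59, 116), (-58, 114), (-57, 114), (-56, 114), (-55, 113), (-54, 114), (-53, 115), (-52, 114), (-51, 113), (-50, 114), (-49, 114), (-48, 114), (-47, 114), (-46, 115), (-45, 115), (-44, 114), (-43, 81), (-42, 84), (-41, 88), (-40, 62), (-39, 15), (-38, 15), (-37, 15), (-36, 14), (-35, 14), (-34, 15), (-33, 13), (-32, 17), (-31, 15), (-30, 16), (-29, 16), (-28, 12), (-27, 13), (-26, 15), (-25, 16), (-24, 15), (-23, 13), (-22, 13), (-21, 18), (-20, 16), (-19, 15), (-18, 17), (-17, 20), (-16, 19), (-15, 22), (-14, 19), (-13, 19), (-12, 21), (-11, 21), (-10, 21), (-9, 23), (-8, 20), (-7, 22), (-6, 20), (-5, 19), (-4, 20), (-3, 20), (-2, 22), (-1, 23), (0, 20), (1, 21), (2, 22), (3, 22)]
-45 40 [(-70, 204), (-69, 206), (-68, 207), (-67, 205), (-66, 206), (-65, 209), (-64, 208), (-63, 209), (-62, 209), (-61, 209), (-60, 209), (-59, 209), (-5
[... 826 characters left out ...]
128), (-57, 127), (-56, 123), (-55, 122), (-54, 124), (-53, 127), (-52, 125), (-51, 123), (-50, 127), (-49, 128), (-48, 129), (-47, 127), (-46, 122), (-45, 124), (-44, 124), (-43, 122), (-42, 123), (-41, 124), (-40, 126), (-39, 123), (-38, 122), (-37, 121), (-36, 122), (-35, 124), (-34, 124), (-33, 126), (-32, 122), (-31, 122), (-30, 110), (-29, 46), (-28, 34), (-27, 35), (-26, 39), (-25, 44), (-24, 42), (-23, 44), (-22, 46), (-21, 48), (-20, 49), (-19, 49), (-18, 50), (-17, 49), (-16, 47), (-15, 50), (-14, 48), (-13, 48), (-12, 43), (-11, 45), (-10, 41), (-9, 125), (-8, 126), (-7, 126), (-6, 125), (-5, 125), (-4, 128), (-3, 131), (-2, 131), (-1, 132), (0, 217), (1, 209), (2, 210), (3, 209)]
```

The front half is at about -14 to -15 (rib end measured at -62) and the pins push back with ~5 N, so the studs are in the mouths. I'll release, rise, and check the microscope eyepiece clearance before the left key.

Emit:
apply_moves([
  [0,0,0,0,0,0,3],
  [0,0,0,0,0,0,3],
  [0,0,-2,0,0,0,3],
  [0,0,-7,0,0,0,3],
  [0,0,-11.5,0,0,0,3],
])

```text
t: 14.42
tool_pos: [449.9, -304.6, 140.5]
tool_rot: [0.837, 3.027, -0.0]
wrist_force: [-0.6, -0.4, -0.5]
grip_width: 29.9
gripper_force: 0.0
```

Run:
```python
from h import *
np.set_printoptions(precision=1,suppress=True)
sc,si=cam("scene"),cam("side");k=.7
for a in((280,330),(390,212)):
  for b in((262,45),(300,10)): print(a,b,tri([(sc,np.array(a)*k),(si,np.array(b)*k)]))
goto(Wm(12,56,130),M[2]+np.pi-.17)
goto(Wm(12,56,52),M[2]+np.pi-.17)
print(sense()['joints'])
```

```text
(280, 330) (262, 45) (array([508.4, -65.2, 368.3]), [np.float64(17.29631330719388), np.float64(17.296313307193948)])
(280, 330) (300, 10) (array([537.1, -76.5, 390.8]), [np.float64(55.29495922316196), np.float64(55.29495922316187)])
(390, 212) (262, 45) (array([ 485.6, -169.4,  388.7]), [np.float64(4.1047304053565785), np.float64(4.104730405356654)])
(390, 212) (300, 10) (array([ 512.4, -182.6,  407.4]), [np.float64(38.24317883187718), np.float64(38.2431788318773)])
move cm [-5.8  5.6  1.1] rot [-0.   0.   0.2] at [ 449.9 -304.6  140.5] t 14.425 g 29.865633347355814
move cm [-5.7  5.6  8.9] rot [-0.   0.   0.2] at [ 449.9 -304.6  140.5] t 14.425 g 29.865633347355814
[-0.6  0.2  2.1  0.   0.9 -1.7]
```

Run:
```python
from h import *
import pickle
s=sense()
D=[([.379,1.734],(700.0,190.8)),([.515757,1.859049],(661.1,41.8)),([.265189,1.999134],(583.9,139.9)),(s['joints'][1:3],(np.hypot(*s['tool_pos'][:2]),s['tool_pos'][2]))]
for f in('w1','w2','w4','w5'):
    q=pickle.load(open(f+'.pkl','rb'))[0];D.append((q['joints'][1:3],(np.hypot(*q['tool_pos'][:2]),q['tool_pos'][2])))
A=[];b=[]
for (p,q),(r,z) in D:
    A+=[[np.sin(p),np.sin(p+q),1,0],[np.cos(p),np.cos(p+q),0,1]];b+=[r,z]
x,res,_,_=np.linalg.lstsq(np.array(A),np.array(b),rcond=None);print('a2,a3,r0,dz',x,res)
```

```text
a2,a3,r0,dz [539.93470966 602.62681172 -21.29832436   3.79312244] [120.62017771]
```

The eyepiece is about 83 mm laterally from the arm's plane at the left key, so I need to see the real clearance before going there.

Run:
```python
from h import *
b=optics.get_image("side");a=optics.get_image("scene")
cv2.imwrite('a.png',a[:,:,::-1]);cv2.imwrite('b.png',b[:,:,::-1])
cv2.imwrite('pics/v.png',cv2.resize(np.hstack([b[0:420,40:320,::-1],a[0:420,60:340,::-1]]),(800,600),interpolation=cv2.INTER_CUBIC))
```

```text
(no output)
```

View pics/v.png

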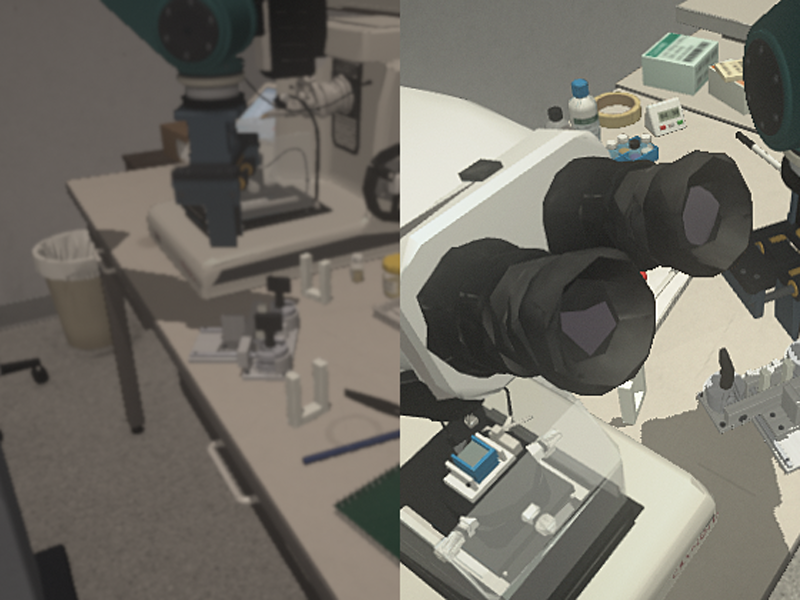

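The left half (side view) shows the wrist housing centre at about (190,28), passing in front of the eyepieces. The right half (scene) shows the eyepiece at (700,215) close to the arm. I'll compute the wrist height and lateral gap.

Run:
```python
from h import *
si,sc=cam("side"),cam("scene")
q=lambda x,y:np.array([x,y])*.7+[0,0]
for z in(350,400,450,500,550,600):
    print(z,(proj(si,[[450,-305,z]])[0]-[40,0])/.7,(proj(sc,[[450,-305,z]])[0]-[60,0])/.7+[400,0], 'eyepiece end',(proj(sc,[[486,-169,z]])[0]-[60,0])/.7+[400,0],(proj(si,[[486,-169,z]])[0]-[40,0])/.7)
```

```text
350 [213.93799969  95.44282568] [828.09822082 174.76112437] eyepiece end [700.44756373 250.11051357] [205.86024737  76.77138737]
400 [209.871245    51.65719882] [836.30513304 120.64931121] eyepiece end [700.22287961 193.26703546] [202.1516274   38.36790277]
450 [205.60083884   5.50706115] [845.48196748  59.24842432] eyepiece end [699.96732096 127.09522486] [198.28311459  -1.82354527]
500 [201.11334893 -43.18287857] [855.74517651 -10.67219014] eyepiece end [699.67620278  49.49610669] [194.24568882 -43.91666195]
550 [196.39451714 -94.60244346] [867.18568315 -90.43665333] eyepiece end [699.34557986 -42.05298305] [190.02986246 -88.03319085]
600 [ 191.42929679 -148.95677475] [ 879.80940566 -181.2516906 ] eyepiece end [ 698.9750276  -150.30471427] [ 185.62570058 -134.30327916]
```

Vertical over the left key would bring the forearm and wrist housing (~70 mm half-width) within millimetres of the eyepiece. Tilting the tool 0.35 rad in the pad plane shifts the wrist out and away throughout the clockwise turn, so I'll use that.

```bash
cat >> h.py <<'E'
def key(gx,gy,gz,a,tilt):
    Rt=R.from_euler('z',M[2]+np.pi-a)*R.from_euler('x',np.pi)*R.from_euler('y',tilt)
    return np.array(Wm(gx,gy,gz))+Rt.apply([0,0,18.8]),Rt
def rows(L):
    s=sense();R0=R.from_rotvec(s['tool_rot'])
    f=R.from_euler('z',-M[2]).apply(s['wrist_force'])
    print('t',s['t'],'grasp',rel(s['tool_pos']-R0.apply([0,0,18.8])),'F mould',f.round(1),'torq',np.round(s['ft_torque'],2),'g',round(s['grip_width'],1),'j',s['joints'].round(2),'tau1',round(s['tau'][0],1))
    for l in L:
        p,Rt=key(*l);print((R0.inv().apply(p-s['tool_pos'])/10).round(2),(R0.inv()*Rt).as_rotvec().round(3))
E
python3 -c "
from h import *
rows([(-30,0,150,.05,.12),(-12,5,150,.1,.24),(5,10,150,.17,.35),(12,30,145,.17,.35),(12,56,140,.17,.35)])"
```

```text
t 14.525 grasp [-42.7  -0.5 162.5] F mould [ 0.3 -0.1 -1.1] torq [ 0.01 -0.17 -0.01] g 30.0 j [-0.64  0.2   2.07  0.    0.86 -1.67] tau1 0.0
[-1.02  0.07  1.25] [-0.004  0.128  0.05 ]
[-2.6   0.6   1.22] [-0.012  0.248  0.1  ]
[-4.11  1.16  1.17] [-0.03   0.357  0.169]
[-4.81  3.16  1.67] [-0.03   0.357  0.169]
[-4.81  5.76  2.17] [-0.03   0.357  0.169]
```

Emit:
apply_moves([
  [-1,0.1,1,0,0.12,0.05,3],
  [-2.6,0.6,1.2,-0.01,0.24,0.1,3],
  [-4.1,1.2,1.2,-0.03,0.35,0.17,3],
  [-4.7,2,1.4,-0.03,0.35,0.17,3],
  [-4.8,3.2,1.7,-0.03,0.35,0.17,3],
])

```text
t: 15.15
tool_pos: [507.4, -301.3, 120.7]
tool_rot: [-0.978, -2.633, -0.173]
wrist_force: [-0.1, 0.1, 0.2]
grip_width: 30.3
gripper_force: 0.0
```

```bash
python3 -c "
from h import *
rows([(12,40,140,.17,.35),(12,50,135,.17,.35),(12,56,125,.17,.35)])"
```

```text
t 15.15 grasp [  8.5  31.1 138.3] F mould [-0.2  0.1  0.2] torq [-0.08 -0.28 -0.05] g 30.3 j [-0.59  0.47  1.79  0.04  1.23 -1.48] tau1 -2.7
[-0.12  0.94 -0.22] [ 0.     0.    -0.001]
[-0.13  1.92  0.31] [ 0.     0.    -0.001]
[-0.38  2.52  1.28] [ 0.     0.    -0.001]
```

Emit:
apply_moves([
  [-0.1,0.9,0,0,0,0,3],
  [-0.1,1.9,0.3,0,0,0,3],
  [-0.4,2.5,1.3,0,0,0,3],
  [-0.4,2.5,1.3,0,0,0,3],
])

```text
t: 15.65
tool_pos: [522.7, -281.7, 106.3]
tool_rot: [-0.977, -2.631, -0.173]
wrist_force: [-0.7, -0.3, 0.2]
grip_width: 30.3
gripper_force: 0.0
```

Run:
```python
from h import *
rows([(12,56,95,.17,.35),(12,56,72,.17,.35)])
s=sense();im=optics.get_image("wrist");c=cam("wrist",s)
import pickle;pickle.dump((s,im),open('w6.pkl','wb'))
# dark wing top (z 86): find black pixels near the predicted spot, rectified onto z=86 plane in mould coords
xs=np.arange(-14,40,.5);ys=np.arange(34,78,.5)
X,Y=np.meshgrid(xs,ys);u=proj(c,np.array([Wm(a,b,86) for a,b in zip(X.ravel(),Y.ravel())])).astype(np.float32)
g=cv2.remap(cv2.cvtColor(im,cv2.COLOR_RGB2GRAY),u[:,0].reshape(X.shape),u[:,1].reshape(X.shape),cv2.INTER_LINEAR)
for r in g[::4,::4]: print(' '.join('%3d'%v for v in r))
```

```text
t 15.65 grasp [ 11.6  55.7 124. ] F mould [-0.5 -0.7  0.2] torq [-0.08 -0.28  0.  ] g 30.3 j [-0.56  0.49  1.79  0.06  1.21 -1.45] tau1 0.9
[-1.03  0.03  2.71] [-0.    -0.002 -0.001]
[-1.83  0.03  4.86] [-0.    -0.002 -0.001]
152 200 187 144  65  41  24  15  13  16  16  13   8  10  10  10  10   9  10  14   9  27  48  88 113  59  33
153 124 161 118 119  34  12  16  17  12  11   9   8  26  27  56  83 103 127 127 125 113 113 113 113  92  34
157 111  94 112 111  64  21  25  30  73 123 153 141 130 106 133 133 132 132 131 132 112 113 113 114 108  32
146 118  92 216 240 169 146 156 243 245 244 244 242 125 126 125 121 135 137 131 128 114 113 112 114 112  31
159  97 134 135 146 152 244 245 244 244 244 244 235 125 127 128 127 118 139 136 132 113 115 113 112 114  32
135 150 215 205 213 242 244 243 243 242 242 243 242 141 126 129 198 130 162 135 129 114 113 112 114 114  41
159 129 242 243 241 242 242 244 243 243 242 240 237 157 127 130 174 240 241 162 131 114 114 113 112 114  65
133 220 244 239 239 237 183 144 119 100 126 124 113 136 128 129 157 240 240 221 132 130 114 114 113 113  98
155 157 24
[... 801 characters left out ...]
 125 127 126 128 127 127 131 133 113 113 113 112 113
116 143 241 220 223 193 126 128 126 126 126 131 131 121 125 124 127 129 126 125 132 126 114 114 114 113 114
140 162 238 238 200 194 123 128 125 125 130 129 130 122 129 124 129 128 127 135 133 115 116 113 113 113 113
 89  80 241 241 240 178 208 127 151 222 237 183 187 124 129 123 128 125 140 137 137 113 114  99  75  33  10
 35 178 240 239 240 190 140 226 237 237 237 237 135 128 127 123 123 128 123  66  27  14  10  11   9   9   9
156 159 237 238 237 238 143 133 151 219 232 203 128 122  80  43  11  11   8   9  11  11  10   8   9  10  11
131 145 171 102 135 152 148 111 104  72  28  12  10   9  10   9   8   9  12  12  10   8  11  11  13   9  11
```

The rectified patch shows the left wing centred on x≈11, y≈56 at about 0.19 rad, midway between the fingers. I'll descend and grip.

Emit:
apply_moves([
  [-0.5,0,1.3,0,0,0,3],
  [-1.0,0,2.7,0,0,0,3],
  [-1.6,0,4.2,0,0,0,3],
  [-1.8,0,4.8,0,0,0,3],
  [-1.8,0,4.8,0,0,0,1.2],
], squeeze=45)

```text
t: 16.32
tool_pos: [523.2, -282.5, 55.4]
tool_rot: [-0.978, -2.631, -0.173]
wrist_force: [-0.4, -0.5, 0.3]
grip_width: 22.7
gripper_force: 0.0
```

Emit:
apply_moves([
  [0,0,0,0,0,0,0.4],
  [0,0,0,0,0,0,0.4],
  [0,0,0,0,0,0,0.4],
])

```text
t: 16.7
tool_pos: [524.1, -282.5, 56.4]
tool_rot: [-0.979, -2.633, -0.174]
wrist_force: [3.1, 3.9, -0.2]
grip_width: 8.4
gripper_force: 45.0
```

```bash
python3 -c "
from h import *
rows([(12,56,72,.17+d,.35) for d in (.16,.32,.48,.64,.8)])"
```

```text
t 16.7 grasp [13.2 55.8 74.1] F mould [ 0.7  4.9 -0.2] torq [ 0.41 -0.91 -0.43] g 8.4 j [-0.56  0.56  1.79  0.06  1.14 -1.45] tau1 -3.1
[0.03 0.1  0.24] [-0.053  0.     0.149]
[0.01 0.2  0.23] [-0.108 -0.     0.299]
[-0.03  0.3   0.21] [-0.163 -0.     0.449]
[-0.08  0.39  0.19] [-0.218 -0.     0.6  ]
[-0.14  0.46  0.17] [-0.273 -0.     0.75 ]
```

Emit:
apply_moves([
  [0,0.1,0,-0.053,0,0.149,0.4],
  [0,0.2,0,-0.108,0,0.299,0.4],
  [0,0.3,0,-0.163,0,0.449,0.4],
  [-0.05,0.39,0,-0.218,0,0.6,0.4],
  [-0.1,0.46,0,-0.273,0,0.75,0.4],
])

```text
t: 17.32
tool_pos: [527.0, -281.0, 56.4]
tool_rot: [-1.969, -2.084, -0.345]
wrist_force: [-6.5, -6.2, 5.5]
grip_width: 8.3
gripper_force: 45.0
```

```bash
python3 -c "
from h import *
rows([(12,56,74,.97+d,.35) for d in (.15,.30,.45,.6,.7)])"
```

```text
t 17.325 grasp [12.2 54.4 74.1] F mould [-2.4 -8.6  5.5] torq [-0.85  1.12  0.71] g 8.3 j [-0.66  0.51  1.87  0.31  1.01 -0.91] tau1 6.9
[0.13 0.17 0.05] [-0.051  0.001  0.137]
[0.11 0.27 0.05] [-0.103  0.002  0.278]
[0.08 0.36 0.03] [-0.154  0.002  0.419]
[0.03 0.44 0.02] [-0.205  0.002  0.56 ]
[-0.    0.49  0.  ] [-0.24   0.002  0.654]
```

Emit:
apply_moves([
  [0.1,0.15,0,-0.051,0,0.137,0.4],
  [0.1,0.25,0,-0.103,0,0.278,0.4],
  [0.1,0.35,0,-0.154,0,0.419,0.4],
  [0,0.43,0,-0.205,0,0.56,0.4],
  [0,0.43,0,-0.205,0,0.56,0.4],
])

```text
t: 17.95
tool_pos: [529.6, -281.1, 56.3]
tool_rot: [-2.552, -1.452, -0.447]
wrist_force: [-23.1, -14.1, 14.4]
grip_width: 8.3
gripper_force: 45.0
```

```bash
python3 -c "
from h import *
rows([(12,56,74,1.6+d,.35) for d in (.0,.05,.1,.15)])
Rt=R.from_rotvec(sense()['tool_rot']);y=Rt.apply([0,1,0]);print('a',np.arctan2(*(R.from_euler('z',-M[2]).apply(y)[:2])))"
```

```text
t 17.95 grasp [10.9 54.5 74. ] F mould [-12.6 -24.   14.4] torq [-1.96  3.85  0.88] g 8.3 j [-0.69  0.45  1.98  0.47  0.83 -0.5 ] tau1 13.8
[0.14 0.14 0.05] [-0.012  0.003  0.031]
[0.14 0.17 0.05] [-0.029  0.003  0.078]
[0.14 0.2  0.05] [-0.046  0.003  0.125]
[0.13 0.23 0.05] [-0.063  0.003  0.172]
a 1.567133593458295
```

Emit:
apply_moves([
  [-0.1,0,0,-0.015,0,0.045,0.4],
  [-0.1,0,0,-0.03,0,0.08,0.4],
  [-0.1,0,0,-0.03,0,0.08,0.4],
])

```text
t: 18.32
tool_pos: [530.2, -281.5, 56.3]
tool_rot: [-2.62, -1.351, -0.461]
wrist_force: [-16.3, -8.5, 13.7]
grip_width: 9.2
gripper_force: 45.3
```

```bash
python3 -c "
from h import *
rows([])
Rt=R.from_rotvec(sense()['tool_rot']);y=Rt.apply([0,1,0]);print('a',np.arctan2(*(R.from_euler('z',-M[2]).apply(y)[:2])))"
```

```text
t 18.325 grasp [11.  54.5 73.9] F mould [ -9.6 -15.7  13.7] torq [-0.96  2.31  1.28] g 9.2 j [-0.69  0.44  2.    0.5   0.8  -0.44] tau1 8.2
a 1.6497226251392074
```

Emit:
apply_moves([
  [-0.1,0,0,-0.02,0,0.05,3],
  [-0.1,0,0,-0.02,0,0.05,3],
  [-0.1,0,0,-0.02,0,0.05,3],
])

```text
t: 18.7
tool_pos: [530.7, -281.1, 55.2]
tool_rot: [-2.662, -1.282, -0.472]
wrist_force: [-0.6, -0.5, 1.3]
grip_width: 30.1
gripper_force: 0.0
```

```bash
python3 -c "
from h import *
rows([(12,55,95,1.6,.35),(12,50,135,1.6,.35),(12,20,140,1.6,.3),(12,-10,140,1.45,.2),(12,-30,140,1.3,.1)])"
```

```text
t 18.7 grasp [10.9 55.  72.8] F mould [-0.3 -0.7  1.3] torq [-0.16  0.09 -0.01] g 30.1 j [-0.69  0.43  2.01  0.51  0.77 -0.4 ] tau1 -0.1
[ 0.77  0.04 -2.08] [ 0.038  0.    -0.097]
[ 1.67  0.12 -6.01] [ 0.038  0.    -0.097]
[-1.04  0.53 -7.5 ] [ 0.035 -0.049 -0.098]
[-4.03  0.89 -8.54] [ 0.071 -0.149 -0.244]
[-6.08  1.18 -9.25] [ 0.092 -0.246 -0.395]
```

Emit:
apply_moves([
  [0.8,0,-2.1,0.01,0,-0.03,3],
  [1.6,0.1,-5.5,0.04,0,-0.1,3],
  [-0.5,0.3,-7,0.04,-0.05,-0.1,3],
  [-3.5,0.8,-8.4,0.07,-0.15,-0.24,3],
  [-6,1.2,-9.2,0.09,-0.25,-0.39,3],
])

```text
t: 19.32
tool_pos: [484.9, -358.8, 121.6]
tool_rot: [-2.455, -1.867, -0.113]
wrist_force: [0.1, 0.1, 0.8]
grip_width: 29.6
gripper_force: 0.0
```

```bash
python3 -c "
from h import *
rows([(12,-40,130,1.15,.05),(12,-56,130,1.,0),(12,-56,130,.85,0),(12,-56,130,.7,0),(12,-56,130,.55,0)])"
```

```text
t 19.325 grasp [ 12.9 -30.4 140.3] F mould [0.  0.1 0.8] torq [-0.1  -0.09  0.01] g 29.6 j [-0.72  0.34  1.94  0.11  0.9  -0.51] tau1 -1.4
[-1.07 -0.36  0.94] [ 0.011 -0.042 -0.151]
[-2.7  -0.77  0.79] [ 0.014 -0.091 -0.301]
[-2.7  -0.77  0.79] [ 0.021 -0.09  -0.451]
[-2.7  -0.77  0.79] [ 0.028 -0.089 -0.601]
[-2.7  -0.77  0.79] [ 0.035 -0.087 -0.75 ]
```

Emit:
apply_moves([
  [-1.1,-0.4,0.9,0.01,-0.04,-0.15,3],
  [-2.7,-0.8,0.8,0.014,-0.09,-0.3,3],
  [-2.7,-0.8,0.8,0.021,-0.09,-0.45,3],
  [-2.7,-0.8,0.8,0.028,-0.09,-0.6,3],
  [-2.7,-0.8,0.8,0.035,-0.087,-0.75,3],
])

```text
t: 19.95
tool_pos: [470.2, -380.1, 110.3]
tool_rot: [-1.627, -2.685, -0.006]
wrist_force: [0.9, -0.1, 0.7]
grip_width: 30.0
gripper_force: 0.0
```

```bash
python3 -c "
from h import *
rows([(12,-56,130,.4,0),(12,-56,125,.25,0),(12,-56,120,.05,0)])"
```

```text
t 19.95 grasp [ 10.8 -54.6 129.1] F mould [0.8 0.4 0.7] torq [-0.01 -0.13  0.03] g 30.0 j [-0.72  0.34  1.96  0.    0.84 -1.2 ] tau1 0.1
[-0.18 -0.06 -0.09] [ 0.003 -0.003 -0.15 ]
[-0.18 -0.06  0.41] [ 0.003 -0.003 -0.3  ]
[-0.18 -0.06  0.91] [ 0.003 -0.003 -0.5  ]
```

Emit:
apply_moves([
  [-0.2,-0.1,0,0,0,-0.15,3],
  [-0.2,-0.1,0.4,0,0,-0.3,3],
  [-0.2,-0.1,0.9,0,0,-0.45,3],
  [-0.2,-0.1,0.9,0,0,-0.5,3],
  [-0.2,-0.1,0.9,0,0,-0.5,3],
])

```text
t: 20.58
tool_pos: [470.2, -382.3, 101.3]
tool_rot: [-0.921, -3.003, -0.007]
wrist_force: [0.7, -0.8, 0.2]
grip_width: 30.0
gripper_force: 0.0
```

Run:
```python
from h import *
rows([(12,-56,73,.05,0)])
s=sense();im=optics.get_image("wrist");c=cam("wrist",s)
xs=np.arange(-14,40,.5);ys=np.arange(-78,-34,.5)
X,Y=np.meshgrid(xs,ys);u=proj(c,np.array([Wm(a,b,86) for a,b in zip(X.ravel(),Y.ravel())])).astype(np.float32)
g=cv2.remap(cv2.cvtColor(im,cv2.COLOR_RGB2GRAY),u[:,0].reshape(X.shape),u[:,1].reshape(X.shape),cv2.INTER_LINEAR)
for r in g[::4,::4]: print(' '.join('%3d'%v for v in r))
```

```text
t 20.575 grasp [ 12.  -56.5 120.1] F mould [ 1.  -0.4  0.2] torq [ 0.08 -0.12  0.  ] g 30.0 j [-0.72  0.36  1.96  0.    0.82 -1.7 ] tau1 -0.0
[-0.01  0.03  4.71] [ 0.004 -0.002 -0.005]
119 119 118 119 119 117 120 119 118 118 118 115  31  14  14  13  13  11  12   9  10  12  12  10  11  11  10
118 118 118 118 118 119 119 117 118 120 118 118  39  14  17  16  23  36  59  83 107 110 127 148 166 173 200
115 109 120 115 109 116 106  86 122 127 118 115 117 116 117 117 119 119 141 213 212 212 211 213 213 213 212
133 123 120 117 117 117 116 116 117 116 129 128 117 117 117 118 118 119 192 213 214 214 214 214 214 213 213
 99 116 118 117 116 116 117 116 117 112 117 130 128 116 118 118 120 119 135 214 214 213 214 213 212 212 212
114 112 112 113 115 113 112 112 100 116 116 117 124 122 117 117 119 119 151 212 214 214 213 212 213 213 212
115 114 115 114 116 114 114 114 107 117 117 116 116 125 120 119 119 118 121 213 213 213 213 213 213 214 213
 92  94 101  85  88 100  93  86 117 115 117 115 115 113 125 119 118 118 196 214 215 213 215 212 213 213 214
122 122 118 113 107 102 102  80  30  27  47 114 115
[... 760 characters left out ...]
 126 120 118 119 120 209 214 214 213 212 213 214 212
113 116 117 118 118 117 114 117 114 117 117 116 114 118 126 119 118 120 119 213 214 214 214 215 214 213 212
115 117 117 116 119 117 114 117 113 117 117 117 116 127 118 117 120 119 119 130 214 212 215 215 214 211 212
113 118 116 117 116 118 115 117 112 117 116 117 130 120 118 118 118 119 118 118 193 215 214 213 212 212 212
 80 112 118 117 117 117 116 116 113 117 119 136 125 120 119 120 119 119 119 117 117 116 208 201 196 194 185
 74  72  75 107 111 119 116 114 118 129 132 123 118  66  41  35  13  11   8  10  12  11  11  11  11  12   9
 88 121 126 125 126 130 108  94 128 127 125 120 119  57  12  13  11  12  11  13  11  12  12  10   9   9  10
```

The right wing is centred at y≈-56 at about 0.05 rad. I'll descend, grip and turn.

Emit:
apply_moves([
  [0,0,2,0,0,0,3],
  [0,0,4,0,0,0,3],
  [0,0,4.7,0,0,0,3],
  [0,0,4.7,0,0,0,3],
  [0,0,4.7,0,0,0,1.2],
])

```text
t: 21.25
tool_pos: [470.4, -382.3, 54.6]
tool_rot: [-0.922, -3.003, -0.006]
wrist_force: [0.5, 0.2, 0.1]
grip_width: 22.8
gripper_force: 0.0
```

Emit:
apply_moves([
  [0,0,0,0,0,0,0.4],
  [0,0,0,0,0,0,0.4],
  [0,0,0,0,0,0,0.4],
])

```text
t: 21.62
tool_pos: [470.8, -381.7, 54.8]
tool_rot: [0.922, 3.003, 0.008]
wrist_force: [4.1, 6.0, 1.9]
grip_width: 8.2
gripper_force: 45.0
```

Emit:
apply_moves([
  [0,0,0,0,0,0.16,0.4],
  [0,0,0,0,0,0.32,0.4],
  [0,0,0,0,0,0.48,0.4],
  [0,0,0,0,0,0.64,0.4],
  [0,0,0,0,0,0.8,0.4],
])

```text
t: 22.25
tool_pos: [470.3, -382.1, 54.8]
tool_rot: [-2.023, -2.401, -0.006]
wrist_force: [-0.7, 2.4, 3.4]
grip_width: 8.7
gripper_force: 45.0
```

```bash
python3 -c "
from h import *
rows([(12,-56,73,.85+d,0) for d in(.0,.15,.3,.45,.6,.7)])"
```

```text
t 22.25 grasp [ 11.9 -56.3  73.6] F mould [-1.9  1.7  3.4] torq [0.32 0.1  0.15] g 8.7 j [-0.72  0.43  1.97  0.01  0.74 -0.9 ] tau1 -0.7
[0.01 0.02 0.06] [ 0.002 -0.004 -0.011]
[0.01 0.02 0.06] [ 0.001 -0.004  0.139]
[0.01 0.02 0.06] [ 0.001 -0.004  0.289]
[0.01 0.02 0.06] [ 0.001 -0.004  0.439]
[0.01 0.02 0.06] [ 0.    -0.004  0.589]
[0.01 0.02 0.06] [ 0.    -0.004  0.689]
```

Emit:
apply_moves([
  [0,0,0,0,0,0.16,0.4],
  [0,0,0,0,0,0.32,0.4],
  [0,0,0,0,0,0.48,0.4],
  [0,0,0,0,0,0.62,0.4],
  [0,0,0,0,0,0.7,0.4],
])

```text
t: 22.88
tool_pos: [469.7, -381.9, 54.8]
tool_rot: [-2.721, -1.563, -0.003]
wrist_force: [-4.7, 2.7, 6.5]
grip_width: 8.5
gripper_force: 45.0
```

```bash
python3 -c "
from h import *
rows([(12,-56,73,1.6,0)])"
```

```text
t 22.875 grasp [ 11.4 -56.5  73.6] F mould [-5.4 -0.1  6.5] torq [0.36 0.93 0.14] g 8.5 j [-0.72  0.43  1.97  0.    0.75 -0.2 ] tau1 0.7
[0.04 0.07 0.06] [-0.003 -0.004  0.041]
```

Emit:
apply_moves([
  [0,0,0,0,0,0.08,0.4],
  [0,0,0,0,0,0.08,0.4],
])

```text
t: 23.12
tool_pos: [469.7, -382.0, 54.8]
tool_rot: [-2.778, -1.458, -0.002]
wrist_force: [-4.9, 2.8, 6.9]
grip_width: 8.9
gripper_force: 45.5
```

```bash
python3 -c "
from h import *
rows([(12,-56,73,1.6,0)])"
```

```text
t 23.125 grasp [ 11.4 -56.5  73.6] F mould [-5.6 -0.1  6.9] torq [0.41 0.81 1.08] g 8.9 j [-0.72  0.43  1.97  0.    0.75 -0.12] tau1 -0.7
[0.05 0.07 0.06] [-0.003 -0.003 -0.035]
```

The torque jumps from 0.14 to 1.08 N m at 1.63 rad, so this is the stop. I'll release, rise and check numerically.

Emit:
apply_moves([
  [0,0,0,0,0,0.05,3],
  [0,0,0,0,0,0.05,3],
  [0,0,-2,0,0,0.03,3],
  [0,0,-6,0,0,0,3],
  [0,0,-12,0,0,0,3],
])

```text
t: 23.75
tool_pos: [469.5, -382.1, 175.8]
tool_rot: [-2.776, -1.46, -0.003]
wrist_force: [0.5, -0.5, 0.4]
grip_width: 29.9
gripper_force: 0.0
```

```bash
python3 -c "
from h import *
goto(Wm(0,-20,230),M[2]+np.pi/2)"
```

```text
move cm [ 3.61 -1.36 -5.4 ] rot [-0.004 -0.004 -0.063] at [ 469.5 -382.1  175.8] t 23.75 g 29.860711638881934
```

Emit:
apply_moves([
  [1,-0.5,-2,0,0,-0.06,3],
  [2.5,-1,-4,0,0,-0.06,3],
  [3.6,-1.4,-5.4,0,0,-0.06,3],
  [3.6,-1.4,-5.4,0,0,-0.06,3],
])

```text
t: 24.25
tool_pos: [479.6, -344.7, 229.3]
tool_rot: [-2.735, -1.542, -0.005]
wrist_force: [0.5, -0.5, 0.4]
grip_width: 30.3
gripper_force: 0.0
```

Run:
```python
from h import *
s=sense();im=optics.get_image("wrist");c=cam("wrist",s);print(rel(s['tool_pos']))
G=cv2.cvtColor(im,cv2.COLOR_RGB2GRAY)
def patch(x0,x1,y0,y1,z,st):
    X,Y=np.meshgrid(np.arange(x0,x1,.5),np.arange(y0,y1,.5));u=proj(c,np.array([Wm(a,b,z) for a,b in zip(X.ravel(),Y.ravel())])).astype(np.float32)
    return X,Y,cv2.remap(G,u[:,0].reshape(X.shape),u[:,1].reshape(X.shape),cv2.INTER_LINEAR)
for n,y in(('L',56),('R',-56)):
    X,Y,g=patch(-14,38,y-26,y+26,86,1)
    m=(g<30).astype(np.uint8);k,lab,st,cen=cv2.connectedComponentsWithStats(m);
    i=lab[52,52] or 1+np.argmax(st[1:,4]);p=np.c_[X[lab==i],Y[lab==i]].astype(np.float32);print(n,len(p)/4,'mm2',cv2.minAreaRect(p))
for y in(68,45,30,-30,-45,-68):
    X,Y,g=patch(-40,6,y,y+.5,40,1);print(y,' '.join(map(str,g[0,::2])))
X,Y,g=patch(-74,-20,0,.5,54,1);print('rib',' '.join(map(str,g[0,::2])))
# does the model line of spacer legs fit
for y in(15,-15):
    X,Y,g=patch(-24,14,y,y+.5,62,1);print('leg',y,' '.join(map(str,g[0,::2])))
```

```text
[  0.6 -19.4 229.3]
L 306.25 mm2 ((10.5, 56.0), (34.0, 13.0), 90.0)
R 186.5 mm2 ((10.75, -52.0), (39.0, 11.5), 90.0)
68 106 105 107 107 107 107 105 107 106 107 106 106 106 95 117 125 124 122 121 121 122 123 126 125 126 124 116 90 100 122 126 126 122 117 115 112 112 112 111 110 114 117 117 117 118 117
45 106 105 105 105 106 106 107 106 105 104 104 106 104 97 101 118 123 123 119 118 119 122 125 126 127 124 121 103 82 123 123 119 116 114 114 115 114 113 115 113 114 115 114 114 113 113
30 121 124 127 128 127 122 121 122 124 125 130 128 125 125 116 120 123 122 120 120 121 122 125 126 124 124 118 97 81 97 99 100 100 99 100 100 98 99 102 106 112 123 124 123 123 122
-30 217 217 217 216 216 215 215 216 220 224 227 229 229 221 194 216 235 239 240 240 240 239 239 239 239 240 235 207 102 63 117 192 220 221 202 157 115 105 111 124 159 227 240 240 240 239
-45 199 198 199 199 198 198 199 197 199 198 198 199 199 197 199 213 236 238 239 240 240 240 239 238 239 239 237 213 148 82 93 123 198 234 242 241 240 240 239 223 172 93 92 93 101 111
-68 198 199 199 198 199 199 199 199 199 200 199 198 197 191 174 204 230 238 238 239 240 240 238 236 238 238 235 210 179 192 238 238 239 239 240 240 240 240 240 240 240 240 240 240 239 224
rib 237 238 238 238 237 237 237 238 238 238 238 237 237 238 237 228 200 222 233 236 236 233 232 233 237 236 235 236 238 239 238 237 237 236 236 236 237 238 238 237 236 236 236 236 236 236 232 211 163 140 190 240 239 239
leg 15 187 223 170 126 122 122 123 122 119 118 121 124 138 153 156 155 155 154 156 155 157 156 154 142 165 228 240 240 239 238 239 240 240 239 223 180 225 236
leg -15 210 235 240 240 239 240 240 239 238 236 236 227 206 243 243 244 244 244 244 244 243 243 243 228 135 226 240 241 239 238 238 240 240 240 228 162 163 167
```

Everything measures as it should. The front plate's face is at -12.5 mm from y = -68 to +68, so it's tight and square. The spacer stands at -12 to 0, and both keys are at about 90° after the stop torque. I'm handing in.

```bash
python3 -c "
from plant import ctrl
print(ctrl.job_done())"
```

```text
the job is handed in; nothing more can be done
None
```

The job is handed in: the spacer stands between the pins against the back plate, the front plate measures tight and square against it, and both cam keys were turned clockwise until they met their stops, at about 24 s of the 70 s allowed.

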